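# Unhook the top rivet tray from its nested stack

## Task

Take the top steel tray off the nested stack and lay it out on the green cutting mat, right way up, with both of its ends on the mat; set it down softly, do not drop it. Its tongue is caught under the hood of the tray below, so free it without using force and without pulling that tray or the bottom one up or out of place. Leave the shoe last and the tape roll alone.

Things in the scene. Friction and masses are not known exactly. Their poses are not given: they have to be found in the camera images.
- top_tray: top one of 3 identical nested steel trays (about 200 g). Origin: centre of the floor's underside; x along, y across, z up. 144 mm long, 66 wide, 24 deep, 2 mm walls that slope in 18 degrees to a floor x -62..62, y -21..21. Long rims: upright outer faces at y -33 and 33, z 12..24. Hood at the -x end (faces the robot at the start), flat tongue at +x. Tilted hood end up, it pivots at x 72, z 12
- top_tray_hood (a point): centre of the roof of the top tray's hood (tray x -85, y 0, z 42 mm). The hood is a steel box on the end rim, 31 mm wide (y -15.5..15.5), x -77..-93, z 24..42, roof 2.5 mm, closed at its back and sides, open towards the tray; its two upright cheeks make a good grip. Raised by 8 degrees or more at this end, the tray's near wall clears the trays below
- top_tray_tongue (a point): tip of the top tray's tongue, upper side (tray x 86, y 0, z 24 mm). The tongue is 22 mm wide, 2 thick, x 72..86. At the start it lies 9 mm deep under the next tray's hood, 3.5 mm below its roof, 4 short of its back. Level, the tray can be drawn only about 4 mm; tilted hood end up, a draw of 14 mm or more, hood end first, frees it
- next_tray: second tray, same shape and own axes, turned end for end: its hood is at the far end over the top tray's tongue. Loose; stays in place. The top tray sits 12 mm higher, the skirts of its long rims standing on this tray's rims, its walls 12 mm deep inside this one with 2 mm play all round
- next_tray_hood (a point): centre of the roof of the next tray's hood, at the far end of the stack, 6 mm above the top tray's rim
- bottom_tray: lowest tray, on a fixed plywood stand (200 x 90, 12 mm thick), same shape, 24 mm below the top one and facing as it does; loose, stays in place. Its hood, at the near end, holds the next tray's tongue; that hood is straight below the top tray's hood and as wide, its roof 6 mm below the rim the top hood stands on: do not grip both
- mat: fixed green cutting mat with grid lines, 260 mm (its x) by 200 mm (its y), 3 mm thick, flat on the bench; origin at the centre of its underside
- shoe_last: bystander: wooden shoe last, about 190 mm long, 90 mm high, loose; origin under its middle
- tape_roll: bystander: small roll of beige tape lying flat, 80 mm across, 25 mm high, loose; origin at the centre of its underside
There are look-alikes about, which are no part of the job. What is shaped like the top_tray but turquoise is not meant. What is shaped like the next_tray but purple is not meant.

How it is judged:
By the outcome, as a careful person would: the job done as asked, in the order asked, and still so for the second after the job is handed in, with the robot touching nothing.
It also fails if it takes over 51 s, if anything falls off the work surface, if the arm or the gripper's body presses on something with over 40 N, if the wrist force passes 120 N, or if a joint passes its speed limit or range.

## Robot

A 6-joint arm with a two-finger parallel gripper is mounted at the origin on the work surface. World frame = base frame: x ahead of the robot, y to its left, z up, the work surface at z = 0. Lengths are in m, angles in rad, forces in N, time in s.
With the tool pointing down it reaches from about 0.35 to 0.775 m from the base axis. Payload 7.3 kg.
Tool frame: the origin (TCP) lies at the very end of the fingers, on their centre line; the grasp point (between the pads) lies 19 mm behind it (robot.pinch_z is the distance from the TCP to the grasp point, in m); z points along the fingers, y is the line along which they close (so a half turn about z gives the same grasp; the last joint's range is limited). The gripper opens to 92 mm and grips with 3 to 60 N. Pads are 19 mm wide; open, the fingers measure 130 mm over their backs; the gripper's body (75 mm by 190 mm) begins 47 mm behind the grasp point.
Start: joints at [0.993, 0.342, 1.524, -0, 1.275, -0.146], TCP at [0.22, 0.477, 0.187] pointing down, gripper open.
Joint ranges: [-2.53, 2.53], [-0.77, 2.02], [0.04, 2.7], [-1, 4.14], [0.28, 2.66], [-3.11, 3.11]. Speed limits (rad/s): [2.57, 2.57, 3.14, 3.14, 3.14, 3.14].

## Interface

Orientations are given as [roll, pitch, yaw] about the fixed x, y, z axes, in that order (R = Rz(yaw) Ry(pitch) Rx(roll)).
In Python, from cell import robot gives the robot as it stands.
- The arm moves only by the tool move_arm, never from a script. Its argument "motion" is a list of rows, each a list of 6 numbers: the shift along the tool's x, y, z in units of 0.1 m (1.0 is 0.1 m), then the turn, a rotation vector about the tool's x, y, z in units of pi rad (1.0 is pi rad). In form: [[dx, dy, dz, rx, ry, rz], ...]. A call has 1 to 12 rows; each row is the pose to reach, as a shift and turn from the pose commanded when the call began, along the tool's axes at that moment, turning the shorter way round; what a row does not reach only later rows make up. A row lasts 1/8 s, in which the tool goes at most 62.5 mm and 10.7 degrees, less where a joint would pass 70% of its speed; a pose out of reach is approached as far as the arm can. A call with a number of a shift or a turn outside -1 to 1 is refused whole. A call with a gripper value outside its range is refused whole. "fingers" is the opening, from -1 (shut) to 1 (fully open), set as the call begins (left out, the last holds). The fingers move at their own pace and stop on an object; "newtons" is the grip in N (left out, the last holds). Time passes only in rows, so rows that repeat a pose let the fingers close. It gives the time, the measured TCP pose, the force, the opening and the grip force at its end, in the units of the state.
- robot.observe(): the state, without advancing time (a new reading comes with each control period).
- robot.read_camera(name): name is "scene" or "top" or "wrist"; returns a dict with "image" (420x560x3 uint8, red, green, blue), "range_z" (420x560 float32, m along the optical axis (not along the pixel's ray), 0 where there is no reading), "vfov" (degrees; the focal length in pixels is half the picture's height over the tangent of half this angle, whatever the lens; pixels are square), "cx", "cy" (the principal point, pixels), "extrinsics" (4x4, takes a point from camera to world coordinates); the wrist camera has in their place "hand_eye" (4x4, takes a point from camera to tool coordinates, whose origin is the TCP and whose axes are the flange's). Camera axes: x right, y up, looking along -z (the intrinsics and any distortion apply to the point x, -y, -z); pixel columns grow to the right and rows downward; lengths in m; the calibration is good to about 2 mm. A picture is of the moment at which its call begins: read the wrist's pose just before it.
- robot.hand_in(): hands the job in; it is judged then, once.
The state is a dict: "time": time; "qpos": joint angles; "qvel": joint speeds; "joint_efforts": joint torques, N m; "tool_pos": TCP position; "tool_rot": TCP orientation; "contact_force": force on the tool from outside, world axes, zero at the start; "torque": the same for the moment, N m; "opening": finger opening in m; "grip_force": force on a finger pad.
Only numpy, scipy, OpenCV 4.12 (cv2) and the standard library are available. Lean on these libraries where they do the work, as an engineer would, in place of code of your own. Each camera call takes 0.05 s, during which the arm holds its last target. There are 200 camera calls.

## Working session

There is one attempt and no reset: what is moved stays moved. The work goes in short steps, Python scripts to look and compute and a tool call to move; the robot and the scene stay as the last step left them, time stands still between calls to the robot, and variables do not carry over. Pictures are saved under pics/ and viewed, at most 11 in all, crops included, and the job is handed in when it is done.

Besides the shell and the picture viewer there is one more tool, called after "Request:" as name(argument=value, ...) on one line, values as JSON. move_arm: Moves the arm, as the interface text tells. Shifts and turns lie within -1 to 1; 1 stands for 0.1 m of shift or pi rad of turn. Its arguments: {"type":"object","properties":{"motion":{"type":"array"},"fingers":{"type":"number"},"newtons":{"type":"number"}},"required":["motion"]}

```bash
ls; mkdir -p pics; cat > h.py <<'E'
import numpy as np, cv2
from cell import robot
from scipy.spatial.transform import Rotation as R
def pts(c,T):
    h,w=c["range_z"].shape; f=h/2/np.tan(np.radians(c["vfov"])/2)
    v,u=np.mgrid[:h,:w]; z=c["range_z"]
    P=np.stack([(u-c["cx"])/f*z,-(v-c["cy"])/f*z,-z],-1)
    return P@T[:3,:3].T+T[:3,3]
def toolT():
    s=robot.observe(); T=np.eye(4); T[:3,:3]=R.from_euler('xyz',s["tool_rot"]).as_matrix(); T[:3,3]=s["tool_pos"]; return T
def cam(n):
    T=toolT(); c=robot.read_camera(n)
    E=c["extrinsics"] if n!="wrist" else T@c["hand_eye"]
    return c,pts(c,np.array(E))
E
python3 - <<'E'
from h import *
s=robot.observe(); print({k:np.round(v,3) for k,v in s.items()})
for n in("top","scene"):
    c,P=cam(n); cv2.imwrite(f"pics/{n}0.png",c["image"][...,::-1]); np.savez(f"/tmp/{n}.npz",P=P,im=c["image"])
    print(n,[k for k in c],c["vfov"],np.round(c.get("extrinsics"),3).tolist(), {k:c[k] for k in c if k not in("image","range_z","extrinsics")})
E
```

```text
pics
{'time': np.float64(0.0), 'qpos': array([ 0.993,  0.343,  1.525,  0.   ,  1.275, -0.146]), 'qvel': array([ 0.002, -0.001,  0.   , -0.   , -0.   , -0.   ]), 'joint_efforts': array([-2.0000e-03, -4.3124e+01, -2.4422e+01,  7.2000e-02,  5.6000e-02,
       -0.0000e+00]), 'tool_pos': array([0.219, 0.476, 0.187]), 'tool_rot': array([-3.14, -0.  ,  2.71]), 'contact_force': array([ 0.024, -0.319,  0.662]), 'torque': array([ 0.032,  0.014, -0.015]), 'grip_force': np.float64(0.0), 'opening': np.float64(0.092)}
top ['image', 'range_z', 'vfov', 'cx', 'cy', 'extrinsics'] 56.81745166653534 [[0.01, 0.996, -0.091, 0.455], [-0.999, 0.007, -0.038, -0.087], [-0.037, 0.091, 0.995, 0.973], [0.0, 0.0, 0.0, 1.0]] {'vfov': 56.81745166653534, 'cx': 281.25243761512405, 'cy': 207.36809534074274}
scene ['image', 'range_z', 'vfov', 'cx', 'cy', 'extrinsics'] 51.727181619196 [[-0.758, -0.451, 0.471, 0.958], [0.652, -0.519, 0.553, 0.41], [-0.005, 0.726, 0.688, 0.675], [0.0, 0.0, 0.0, 1.0]] {'vfov': 51.727181619196, 'cx': 281.15137638304844, 'cy': 211.6333243089605}
```

View pics/top0.png

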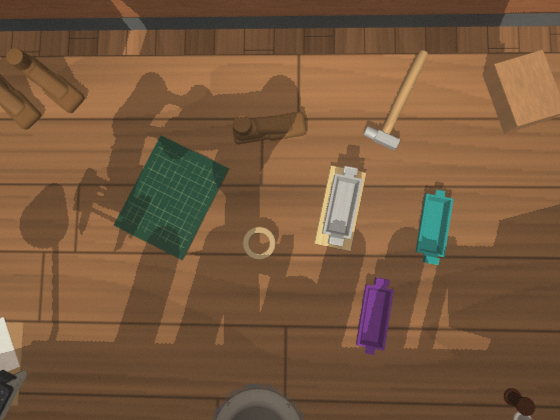

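View pics/scene0.png

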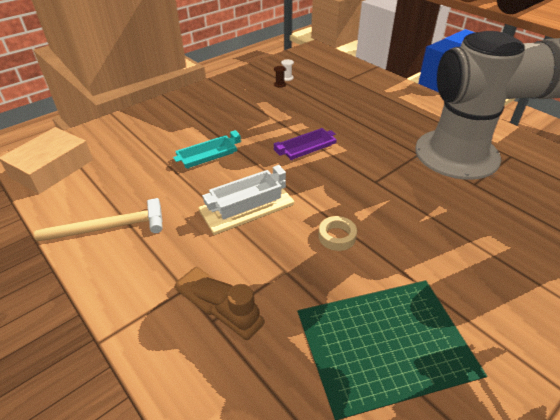

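Top view: the steel stack on plywood is at (341,207), near hood (336,239), far hood (350,173). The look-alikes are turquoise at (435,226) and purple at (375,316). The mat is at (172,198), tape roll (259,243), shoe last (270,127). I choose the steel one.

```bash
python3 - <<'E'
from h import *
d=np.load("/tmp/top.npz");P=d["P"];im=d["im"]
cv2.imwrite("pics/crop.png",cv2.resize(im[150:260,290:400],None,fx=5,fy=5,interpolation=cv2.INTER_CUBIC)[...,::-1])
def rect(m,name):
    q=P[m][:,:2].astype(np.float32); r=cv2.minAreaRect(q*1000); print(name,len(q),np.round(r[0],1),np.round(r[1],1),round(r[2],1),"z",np.round(np.percentile(P[m][:,2],[5,50,95]),4)); return r
hsv=cv2.cvtColor(im,cv2.COLOR_RGB2HSV)
m=np.zeros(im.shape[:2],bool); m[150:262,300:385]=1
z=P[...,2]
for a,b in((.07,.09),(.060,.072),(.052,.064),(.005,.02)): rect(m&(z>a)&(z<b),(a,b))
q=P[m&(z>.07)];print(np.round(q[:],3)[::4].tolist())
g=np.zeros_like(m); g[130:265,110:232]=1
g&=(hsv[...,0]>60)&(hsv[...,0]<95)&(hsv[...,1]>90)
k=g.astype(np.uint8); k=cv2.morphologyEx(k,cv2.MORPH_OPEN,np.ones((3,3)))>0
r=rect(k,"mat"); print(cv2.boxPoints(r).round().tolist())
for nm,(r0,r1,c0,c1) in dict(last=(105,148,225,312),tape=(220,265,236,282)).items():
    mm=np.zeros_like(m); mm[r0:r1,c0:c1]=1; rect(mm&(z>.012),nm)
E
```

```text
(0.07, 0.09) 99 [ 460.7 -178.8] [30.8 15.8] 79.2 z [0.0741 0.0776 0.0796]
(0.06, 0.072) 247 [ 543.8 -196.3] [ 65.9 185.9] 78.4 z [0.0601 0.0618 0.0676]
(0.052, 0.064) 645 [ 543.7 -196.3] [ 66.2 185.7] 78.3 z [0.0534 0.0588 0.0621]
(0.005, 0.02) 895 [ 543.5 -196.3] [ 90.  199.5] 78.1 z [0.0083 0.0114 0.0146]
[[0.455, -0.087, 0.973], [0.455, -0.087, 0.973], [0.455, -0.087, 0.973], [0.455, -0.087, 0.973], [0.455, -0.087, 0.973], [0.455, -0.087, 0.973], [0.455, -0.087, 0.973], [0.455, -0.087, 0.973], [0.455, -0.087, 0.973], [0.47, -0.172, 0.074], [0.467, -0.17, 0.075], [0.467, -0.179, 0.079], [0.465, -0.165, 0.079], [0.465, -0.175, 0.073], [0.465, -0.183, 0.077], [0.465, -0.193, 0.075], [0.463, -0.167, 0.078], [0.463, -0.177, 0.076], [0.463, -0.185, 0.078], [0.463, -0.195, 0.078], [0.46, -0.17, 0.075], [0.46, -0.178, 0.08], [0.461, -0.188, 0.076], [0.458, -0.163, 0.078], [0.458, -0.172, 0.075], [0.458, -0.181, 0.077], [0.458, -0.19, 0.076], [0.456, -0.167, 0.075], [0.456, -0.176, 0.077], [0.456, -0.185, 0.079], [0.455, -0.087, 0.973], [0.454, -0.179, 0.076], [0.454, -0.188, 0.079], [0.451, -0.188, 0.077], [0.455, -0.087, 0.973], [0.455, -0.087, 0.973]]
mat 3235 [563.7 115.1] [429.  251.5] 82.3 z [-0.0004  0.0025  0.0054]
[[410.0, -81.0], [660.0, -114.0], [717.0, 311.0], [468.0, 345.0]]
last 1760 [612.8 -40.9] [326.1 184.2] 10.2 z [0.0166 0.0412 0.0898]
tape 510 [463.5 -15.3] [ 78.7 120.1] 26.7 z [0.0208 0.0244 0.0274]
```

View pics/crop.png

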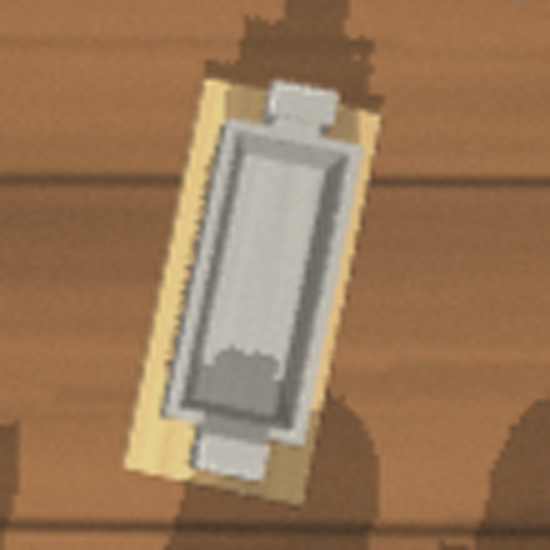

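The crop confirms a steel stack with the near, higher hood at the lower end, (230,455), and the far hood at (303,100). The measured sizes and heights (186x66, hood roof 77.6 mm) agree with the description. Next: mat, bystanders and the approach move.

```bash
cat >> h.py <<'E'
def pose(p,yaw,tilt=0):
    "tool pose: x axis = -tray x, y = -... ; tray yaw deg, tilt deg hood end up; p = TCP m"
    T=np.eye(4); T[:3,:3]=(R.from_euler('z',yaw,degrees=True)*R.from_euler('y',tilt,degrees=True)).as_matrix()@np.diag([-1,1,-1]); T[:3,3]=p; return T
def row(T0,T):
    D=np.linalg.inv(T0)@T
    return np.round(np.r_[D[:3,3]*10,R.from_matrix(D[:3,:3]).as_rotvec()/np.pi],4).tolist()
E
python3 - <<'E'
from h import *
d=np.load("/tmp/top.npz");P=d["P"];im=d["im"];z=P[...,2];hsv=cv2.cvtColor(im,cv2.COLOR_RGB2HSV)
def rect(m,name):
    r=cv2.minAreaRect(P[m&(z<.5)][:,:2].astype(np.float32)*1000); print(name,np.round(r[0],1),np.round(r[1],1),round(r[2],1),cv2.boxPoints(r).round().tolist())
g=np.zeros_like(z,bool); g[130:265,110:232]=1
g&=(hsv[...,0]>60)&(hsv[...,0]<95)&(hsv[...,1]>90)
rect(cv2.morphologyEx(g.astype(np.uint8),cv2.MORPH_OPEN,np.ones((3,3)))>0,"mat")
for nm,(r0,r1,c0,c1) in dict(last=(105,148,225,312),tape=(220,265,236,282)).items():
    mm=np.zeros_like(g); mm[r0:r1,c0:c1]=1; rect(mm&(z>.015),nm)
T0=toolT()
for p in ([.44,-.174,.19],): print(row(T0,pose(p,-11.85)))
E
```

```text
mat [570.5 230. ] [197.4 252.3] 66.5 [[415.0, 190.0], [647.0, 89.0], [725.0, 270.0], [494.0, 371.0]]
last [742. -18.] [ 61.8 183.2] 11.2 [[694.0, 66.0], [729.0, -114.0], [790.0, -102.0], [755.0, 78.0]]
tape [454.1   3.3] [78. 79.] 0.4 [[415.0, 42.0], [415.0, -37.0], [493.0, -36.0], [493.0, 43.0]]
[-4.7252, -4.9847, -0.028, -0.0004, -0.0001, -0.0716]
```

Request:
move_arm(motion=[[-0.5,-0.3,0,0,0,-0.01],[-1,-0.7,0,0,0,-0.02],[-1,-1,0,0,0,-0.02]], fingers=1)

```text
time: 0.48
tool_pos: [0.2701, 0.3418, 0.1867]
tool_rot: [-3.141, 0.0, 2.77]
contact_force: [-0.4, 1.1, 0.7]
opening: 0.0918
grip_force: 0.0
```

Request:
move_arm(motion=[[-0.4,-0.4,0,0,0,-0.01],[-0.8,-0.8,0,0,0,-0.01],[-1,-1,0,0,0,-0.02]])

```text
time: 0.85
tool_pos: [0.3263, 0.2127, 0.1871]
tool_rot: [-3.141, -0.0, 2.834]
contact_force: [0.1, -0.3, 0.2]
opening: 0.0919
grip_force: 0.0
```

Request:
move_arm(motion=[[-0.4,-0.4,0,0,0,-0.01],[-0.8,-0.8,0,0,0,-0.01],[-1,-1,0,0,0,-0.02]])

```text
time: 1.23
tool_pos: [0.3918, 0.0871, 0.1871]
tool_rot: [-3.141, -0.0, 2.897]
contact_force: [-0.5, 0.6, 0.1]
opening: 0.0917
grip_force: 0.0
```

Request:
move_arm(motion=[[-0.4,-0.4,0,0,0,-0.01],[-0.8,-0.8,0,0,0,-0.01],[-1,-1,0,0,0,-0.01]])

```text
time: 1.6
tool_pos: [0.4649, -0.0342, 0.1868]
tool_rot: [-3.141, -0.0, 2.927]
contact_force: [-0.1, 0.5, 0.4]
opening: 0.0919
grip_force: 0.0
```

Request:
move_arm(motion=[[-0.3,-0.4,0,0,0,0],[-0.6,-0.8,0,0,0,0],[-0.6,-1,0,0,0,0],[-0.6,-1,0,0,0,0]])

```text
time: 2.1
tool_pos: [0.5012, -0.1431, 0.1865]
tool_rot: [3.141, -0.001, 2.927]
contact_force: [0.2, 0.4, -0.7]
opening: 0.0918
grip_force: 0.0
```

```bash
python3 - <<'E'
from h import *
T0=toolT();print(np.round(T0,3).tolist(),robot.observe()["time"])
c,P=cam("wrist"); cv2.imwrite("pics/w1.png",c["image"][...,::-1]); np.savez("/tmp/w1.npz",P=P,im=c["image"])
z=P[...,2]; ok=c["range_z"]>0
for a,b in((.0725,.085),(.064,.070),(.055,.064),(.005,.02)):
    m=ok&(z>a)&(z<b)&(abs(P[...,0]-.54)<.13)&(abs(P[...,1]+.19)<.08)
    m=cv2.morphologyEx(m.astype(np.uint8),cv2.MORPH_OPEN,np.ones((3,3)))>0
    if m.sum()>20: r=cv2.minAreaRect(P[m][:,:2].astype(np.float32)*1000); print(a,m.sum(),np.round(r[0],1),np.round(r[1],1),round(r[2],1),np.median(z[m]))
E
```

```text
[[-0.977, 0.213, -0.001, 0.501], [0.213, 0.977, 0.001, -0.143], [0.001, 0.0, -1.0, 0.187], [0.0, 0.0, 0.0, 1.0]] 2.1
0.0725 485 [ 460.4 -179.9] [31.1 15.7] 78.0 0.07822139279950613
0.055 1808 [ 540.5 -196.7] [ 66.3 140. ] 78.3 0.06002453705286759
0.005 2260 [ 541.2 -196.7] [ 89.6 195.5] 78.6 0.012157788042957585
```

View pics/w1.png

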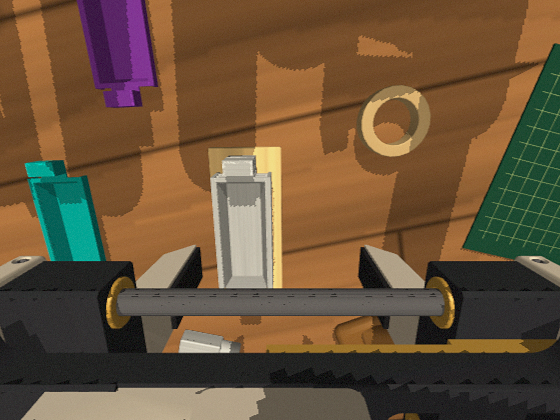

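Wrist view: the near hood is at (240,165), the tape at (396,121), and the mat is at the right. The two views agree within 1 mm.

```bash
python3 - <<'E'
from h import *
T0=toolT(); y=-11.8
for z in (.12,.061): print(row(T0,pose([.4602,-.1792,z],y)))
# tilt rows about pivot from grasped pose
def rel(tilt,draw,lift):
    piv=np.array([72,0,12.])*1e-3; Tt=R.from_euler('y',tilt,degrees=True).as_matrix()
    p=piv+Tt@(np.array([-85,0,25])*1e-3-piv)+[-draw,0,lift]
    T=pose(p,0,tilt); return row(pose(np.array([-85,0,25])*1e-3,0),T)
for t in range(1,12): print(t,rel(t,0,0))
for d in (4,8,12,16,20,24): print(d,rel(11,d*1e-3,.001))
print(rel(11,.024,.02),rel(11,.024,.06),rel(11,.024,.09))
E
```

```text
[0.3225, -0.4502, 0.6677, 0.0002, -0.0003, -0.0023]
[0.3219, -0.4506, 1.2577, 0.0002, -0.0003, -0.0023]
1 [-0.0025, 0.0, -0.0274, 0.0, 0.0056, 0.0]
2 [-0.0055, 0.0, -0.0547, 0.0, 0.0111, 0.0]
3 [-0.009, 0.0, -0.082, 0.0, 0.0167, 0.0]
4 [-0.0129, 0.0, -0.1092, 0.0, 0.0222, 0.0]
5 [-0.0173, 0.0, -0.1363, 0.0, 0.0278, 0.0]
6 [-0.0222, 0.0, -0.1634, 0.0, 0.0333, 0.0]
7 [-0.0275, 0.0, -0.1904, 0.0, 0.0389, 0.0]
8 [-0.0334, 0.0, -0.2172, 0.0, 0.0444, 0.0]
9 [-0.0397, 0.0, -0.244, 0.0, 0.05, 0.0]
10 [-0.0464, 0.0, -0.2707, 0.0, 0.0556, 0.0]
11 [-0.0537, 0.0, -0.2972, 0.0, 0.0611, 0.0]
4 [-0.0137, 0.0, -0.3072, 0.0, 0.0611, 0.0]
8 [0.0263, 0.0, -0.3072, 0.0, 0.0611, 0.0]
12 [0.0663, 0.0, -0.3072, 0.0, 0.0611, 0.0]
16 [0.1063, 0.0, -0.3072, 0.0, 0.0611, 0.0]
20 [0.1463, 0.0, -0.3072, 0.0, 0.0611, 0.0]
24 [0.1863, 0.0, -0.3072, 0.0, 0.0611, 0.0]
[0.1863, 0.0, -0.4972, 0.0, 0.0611, 0.0] [0.1863, 0.0, -0.8972, 0.0, 0.0611, 0.0] [0.1863, 0.0, -1.1972, 0.0, 0.0611, 0.0]
```

Request:
move_arm(motion=[[0.16,-0.22,0.2,0,0,0],[0.32,-0.45,0.5,0,0,-0.0023],[0.32,-0.45,0.8,0,0,-0.0023],[0.32,-0.45,0.95,0,0,-0.0023],[0.32,-0.45,0.95,0,0,-0.0023]])

```text
time: 2.78
tool_pos: [0.4603, -0.1778, 0.0915]
tool_rot: [3.14, -0.002, 2.938]
contact_force: [0.3, -0.1, -0.0]
opening: 0.0921
grip_force: 0.0
```

```bash
python3 - <<'E'
from h import *
T0=toolT();print(T0[:3,3])
c,P=cam("wrist"); z=P[...,2]; ok=c["range_z"]>0
m=ok&(z>.0715)&(z<.085)&(np.hypot(P[...,0]-.46,P[...,1]+.179)<.025)
m=cv2.morphologyEx(m.astype(np.uint8),cv2.MORPH_OPEN,np.ones((3,3)))>0
if m.sum()>50:
    r=cv2.minAreaRect(P[m][:,:2].astype(np.float32)*1000); print(m.sum(),np.round(r[0],1),np.round(r[1],1),round(r[2],1),np.median(z[m]))
print(row(T0,pose([.4602,-.1792,.061],-11.8)))
E
```

```text
[ 0.46029885 -0.1778465   0.09146307]
909 [ 460.2 -179.7] [30.5 16.4] 78.5 0.07811265571024756
[-0.0025, -0.0138, 0.3046, 0.0004, -0.0007, 0.0008]
```

Request:
move_arm(motion=[[0,-0.018,0.1,0,0,0],[0,-0.018,0.2,0,0,0],[0,-0.018,0.28,0,0,0],[0,-0.018,0.304,0,0,0],[0,-0.018,0.304,0,0,0],[0,-0.018,0.304,0,0,0]], fingers=-0.1, newtons=5)

```text
time: 3.58
tool_pos: [0.4608, -0.1813, 0.062]
tool_rot: [-3.142, 0.001, 2.937]
contact_force: [0.7, 0.2, -0.2]
opening: 0.0416
grip_force: 0.0
```

Request:
move_arm(motion=[[0,0,0,0,0,0],[0,0,0,0,0,0],[0,0,0,0,0,0],[0,0,0,0,0,0]], fingers=-1, newtons=5)

```text
time: 4.08
tool_pos: [0.4606, -0.1812, 0.0618]
tool_rot: [3.142, 0.0, 2.937]
contact_force: [-0.7, 0.5, 0.1]
opening: 0.0056
grip_force: 0.0
```

```bash
python3 - <<'E'
from h import *
s=robot.observe();print(s["opening"],s["tool_pos"],s["time"])
a,_=cam("scene");b,_=cam("wrist")
im=np.hstack([cv2.resize(a["image"][100:300,130:400],(540,400)),b["image"][::2,::2][:,:260]][:1])
cv2.imwrite("pics/s2.png",np.vstack([im,np.pad(b["image"][::2,::2],((0,0),(0,260),(0,0)))[:200,:540]])[...,::-1])
E
```

```text
0.0056053979685663155 [ 0.46056043 -0.18118754  0.06182316] 4.075
```

View pics/s2.png

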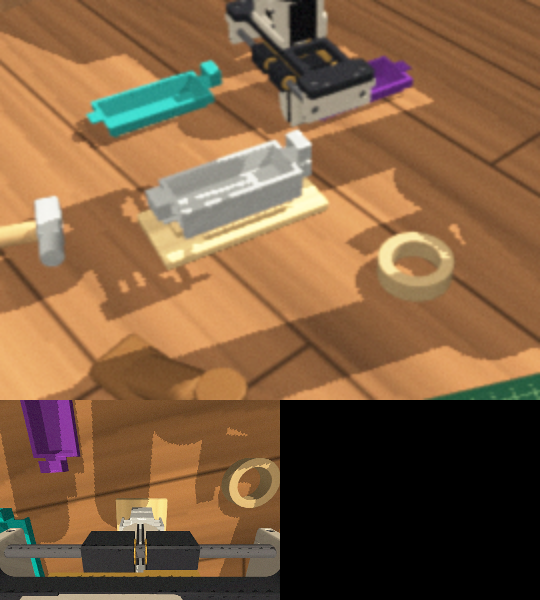

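```bash
python3 - <<'E'
from h import *
s=robot.observe()
im0=None
for n in("scene","wrist"):
    c,P=cam(n); E=c["extrinsics"] if n=="scene" else toolT()@c["hand_eye"]
    f=210/np.tan(np.radians(c["vfov"])/2)
    im=c["image"].copy()
    for p,col in((s["tool_pos"],(255,0,0)),([.4604,-.1796,.078],(0,255,0))):
        q=np.linalg.inv(E)@np.r_[p,1]; u,v=c["cx"]+f*q[0]/-q[2],c["cy"]-f*q[1]/-q[2]; print(n,u,v,"depth",-q[2],c["range_z"][int(v),int(u)] if 0<=v<420 and 0<=u<560 else None)
        cv2.circle(im,(int(u),int(v)),1,col,-1)
        if n=="scene": 
            cr=im[130:220,220:340]
    if n=="wrist": cr=im[180:330,180:380]
    cr=cv2.resize(cr,(600,int(600*cr.shape[0]/cr.shape[1]/1.6)),interpolation=cv2.INTER_NEAREST)
    im0=cr if im0 is None else np.vstack([im0,cr])
cv2.imwrite("pics/s3.png",im0[:600,...,::-1]);
E
```

```text
scene 278.77514966929834 173.88745486283335 depth 0.9825736538312955 0.9602886
scene 279.2326641657276 168.50337815647654 depth 0.9706252984586162 0.9717074
wrist 280.3762097145685 236.713880755707 depth 0.21267579997797226 0.1947102
wrist 282.6976951923417 245.3569692102651 depth 0.19703803486472682 0.19675905
```

View pics/s3.png

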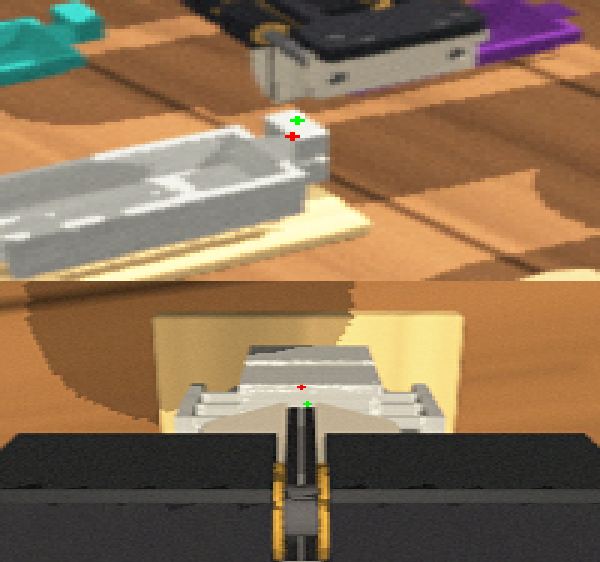

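```bash
python3 - <<'E'
from h import *
c,P=cam("wrist"); T=toolT(); Q=(P-T[:3,3])@T[:3,:3]*1000
for v in (270,276,280,284,288,292,296,300,310,320): print(v,[np.round(Q[v,u]).astype(int).tolist() for u in (262,272,280,290,300)])
print(np.round(c["hand_eye"],3).tolist())
c,P=cam("scene"); q=P[120:185,255:330].reshape(-1,3); 
m=(np.hypot(q[:,0]-.46,q[:,1]+.18)<.09)&(q[:,2]>.08); print(m.sum(), np.round(q[m][np.argsort(q[m][:,2])][:40:3],3).tolist())
E
```

```text
270 [[37, -6, -117], [11, -4, -69], [10, 0, -67], [37, 3, -117], [37, 6, -117]]
276 [[37, -5, -120], [12, -4, -77], [7, 0, -67], [36, 3, -119], [37, 6, -120]]
280 [[37, -5, -123], [35, -3, -119], [6, 0, -69], [37, 3, -123], [37, 5, -123]]
284 [[38, -5, -126], [35, -2, -121], [3, 0, -69], [37, 3, -125], [37, 5, -125]]
288 [[37, -5, -126], [34, -2, -123], [31, 0, -117], [37, 3, -127], [37, 5, -126]]
292 [[37, -5, -128], [34, -2, -124], [32, 0, -121], [36, 3, -128], [35, 5, -127]]
296 [[36, -5, -129], [33, -2, -125], [81, 0, -198], [36, 2, -130], [36, 5, -129]]
300 [[34, -5, -128], [33, -2, -126], [30, 0, -122], [35, 2, -129], [35, 5, -129]]
310 [[32, -5, -130], [30, -2, -127], [28, 0, -124], [31, 3, -129], [32, 5, -129]]
320 [[28, -5, -129], [27, -2, -127], [-88, 0, 23], [29, 3, -129], [29, 5, -129]]
[[0.001, 0.955, 0.296, 0.081], [1.0, -0.001, 0.001, -0.0], [0.002, 0.296, -0.955, -0.198], [0.0, 0.0, 0.0, 1.0]]
1399 [[0.454, -0.188, 0.08], [0.471, -0.185, 0.104], [0.473, -0.179, 0.106], [0.46, -0.171, 0.106], [0.471, -0.192, 0.108], [0.47, -0.192, 0.11], [0.474, -0.174, 0.111], [0.471, -0.184, 0.112], [0.467, -0.165, 0.113], [0.474, -0.17, 0.114], [0.471, -0.181, 0.114], [0.472, -0.166, 0.115], [0.471, -0.167, 0.117], [0.476, -0.165, 0.117]]
```

```bash
python3 - <<'E'
from h import *
d=np.load("/tmp/w1.npz");P=d["P"];R0=R.from_euler('xyz',[3.141,-.001,2.927]).as_matrix();Q=(P-[.5012,-.1431,.1865])@R0*1000
m=(P[...,2]>.1); m[:230]=0
for (v,u) in ((250,195),(255,195),(260,185),(270,175),(280,170),(300,165),(250,200),(255,370),(270,385)): print(v,u,np.round(Q[v,u]).astype(int).tolist())
q=Q[m&(abs(Q[...,0])<15)&(abs(Q[...,1])<75)]; print(np.round(q[np.argsort(-q[:,2])][:40:4]).tolist())
c,P=cam("wrist"); T=toolT(); Q=(P-T[:3,3])@T[:3,:3]*1000
q=Q[(c["range_z"]>0)&(c["range_z"]<.17)]; print(np.round(q[np.argsort(-q[:,2])][:60:5]).tolist(), robot.observe()["opening"])
E
```

```text
250 195 [10, -48, -43]
255 195 [9, -47, -48]
260 185 [11, -49, -58]
270 175 [11, -50, -69]
280 170 [12, -49, -80]
300 165 [30, -34, -122]
250 200 [-95, -112, 185]
255 370 [10, 48, -51]
270 385 [12, 50, -70]
[[-3.0, -47.0, -39.0], [10.0, -47.0, -39.0], [5.0, -47.0, -40.0], [5.0, -46.0, -40.0], [-5.0, 46.0, -40.0], [11.0, -51.0, -40.0], [10.0, 48.0, -40.0], [1.0, 46.0, -40.0], [-5.0, 45.0, -41.0], [12.0, 48.0, -41.0]]
[[12.0, -5.0, -41.0], [11.0, -4.0, -42.0], [12.0, 4.0, -42.0], [11.0, -5.0, -42.0], [10.0, -1.0, -42.0], [10.0, 1.0, -43.0], [10.0, -3.0, -43.0], [10.0, -3.0, -43.0], [10.0, -2.0, -44.0], [11.0, -6.0, -44.0], [11.0, 5.0, -44.0], [12.0, -7.0, -44.0]] 0.00035281689309944086
```

Both the scene and wrist depth put the real finger ends about 41 mm behind the reported TCP. It closed on air above the hood, and nothing was touched. I'll open, go 41 mm deeper and watch the force.

Request:
move_arm(motion=[[0,0.014,0,0,0,0],[0,0.014,0,0,0,0],[0,0.014,0,0,0,0],[0,0.014,0.08,0,0,0],[0,0.014,0.16,0,0,0],[0,0.014,0.2,0,0,0],[0,0.014,0.2,0,0,0]], fingers=0.1)

```text
time: 5.3
tool_pos: [0.4606, -0.1797, 0.0413]
tool_rot: [3.141, -0.001, 2.937]
contact_force: [-0.7, 0.0, -0.2]
opening: 0.0502
grip_force: 0.0
```

```bash
python3 - <<'E'
from h import *
T=toolT();c,P=cam("wrist"); Q=(P-T[:3,3])@T[:3,:3]*1000
q=Q[(c["range_z"]>0)&(Q[...,2]<-36)&(Q[...,2]>-60)&(abs(Q[...,0])<20)]; print(T[:3,3],robot.observe()["opening"],np.round(q[np.argsort(-q[:,2])][:40:4]).tolist())
for s in (-1,1):
    k=q[q[:,1]*s>0]; print(s,np.percentile(abs(k[:,1]),[2,50,98]))
m=(P[...,2]>.0715)&(P[...,2]<.0825)&(np.hypot(P[...,0]-.46,P[...,1]+.179)<.025)
r=cv2.minAreaRect(P[m][:,:2].astype(np.float32)*1000); print(m.sum(),r)
a,_=cam("scene"); cv2.imwrite("pics/s4.png",cv2.resize(a["image"][120:220,210:340],(780,600),interpolation=cv2.INTER_CUBIC)[...,::-1])
# tilt rows with the reported TCP at tray z=-16
def rel(tilt,draw,lift):
    piv=np.array([72,0,12.])*1e-3; g=np.array([-85,0,-16])*1e-3
    p=piv+R.from_euler('y',tilt,degrees=True).as_matrix()@(g-piv)+[-draw,0,lift]
    return row(pose(g,0),pose(p,0,tilt))
for t in range(1,12): print(t,rel(t,0,0))
for d in (0,4,8,12,16,20,24): print(d,rel(11,d*1e-3,.001))
E
```

```text
[ 0.46055576 -0.17967039  0.04127614] 0.05054581361356423 [[7.0, 14.0, -36.0], [-1.0, 14.0, -36.0], [4.0, -12.0, -36.0], [-5.0, 3.0, -36.0], [-0.0, -0.0, -36.0], [-5.0, -7.0, -36.0], [-2.0, -2.0, -36.0], [-0.0, -6.0, -36.0], [8.0, 4.0, -36.0], [6.0, -6.0, -36.0]]
-1 [ 0.32443073 14.92289192 40.35441273]
1 [ 0.52132772 15.2706032  39.52826956]
1523 ((461.3565979003906, -174.9664764404297), (40.175018310546875, 17.1472225189209), 78.03584289550781)
1 [0.0046, 0.0, -0.0274, 0.0, 0.0056, 0.0]
2 [0.0088, 0.0, -0.055, 0.0, 0.0111, 0.0]
3 [0.0125, 0.0, -0.0826, 0.0, 0.0167, 0.0]
4 [0.0157, 0.0, -0.1102, 0.0, 0.0222, 0.0]
5 [0.0184, 0.0, -0.1379, 0.0, 0.0278, 0.0]
6 [0.0207, 0.0, -0.1656, 0.0, 0.0333, 0.0]
7 [0.0224, 0.0, -0.1934, 0.0, 0.0389, 0.0]
8 [0.0237, 0.0, -0.2212, 0.0, 0.0444, 0.0]
9 [0.0245, 0.0, -0.249, 0.0, 0.05, 0.0]
10 [0.0248, 0.0, -0.2769, 0.0, 0.0556, 0.0]
11 [0.0246, 0.0, -0.3047, 0.0, 0.0611, 0.0]
0 [0.0246, 0.0, -0.3147, 0.0, 0.0611, 0.0]
4 [0.0646, 0.0, -0.3147, 0.0, 0.0611, 0.0]
8 [0.1046, 0.0, -0.3147, 0.0, 0.0611, 0.0]
12 [0.1446, 0.0, -0.3147, 0.0, 0.0611, 0.0]
16 [0.1846, 0.0, -0.3147, 0.0, 0.0611, 0.0]
20 [0.2246, 0.0, -0.3147, 0.0, 0.0611, 0.0]
24 [0.2646, 0.0, -0.3147, 0.0, 0.0611, 0.0]
```

View pics/s4.png

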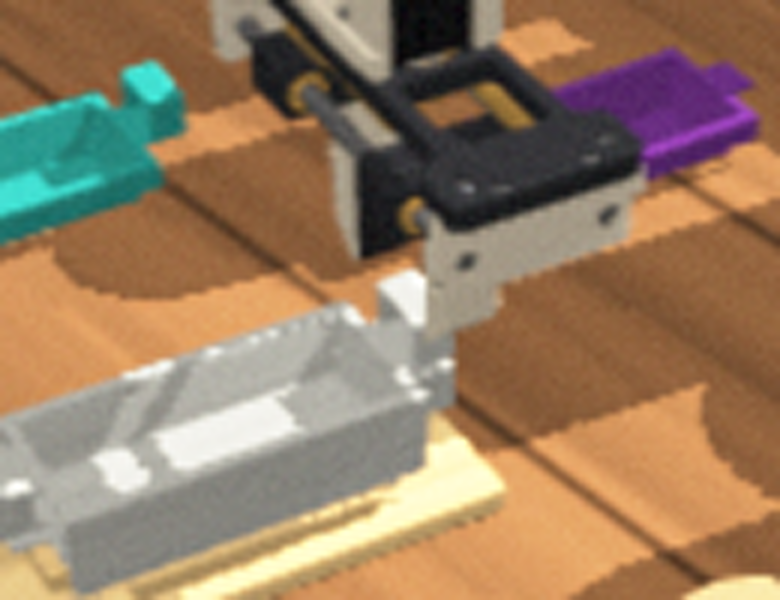

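The view shows the finger end at (430,335) beside the hood roof, confirming the offset and straddling. Going down 20 mm and closing softly.

Request:
move_arm(motion=[[0,0,0.08,0,0,0],[0,0,0.15,0,0,0],[0,0,0.2,0,0,0],[0,0,0.2,0,0,0],[0,0,0.2,0,0,0]])

```text
time: 6.02
tool_pos: [0.461, -0.1799, 0.0218]
tool_rot: [3.142, 0.0, 2.937]
contact_force: [0.4, 0.0, 0.1]
opening: 0.0504
grip_force: 0.0
```

Request:
move_arm(motion=[[0,0,0,0,0,0],[0,0,0,0,0,0],[0,0,0,0,0,0],[0,0,0,0,0,0],[0,0,0,0,0,0]], fingers=-1, newtons=5)

```text
time: 6.65
tool_pos: [0.4609, -0.1798, 0.0219]
tool_rot: [3.142, 0.0, 2.937]
contact_force: [0.2, -0.1, 1.7]
opening: 0.0308
grip_force: 5.0
```

Request:
move_arm(motion=[[0,0,0,0,0,0],[0,0,0,0,0,0],[0.0046,0,-0.0274,0,0.0056,0],[0.0088,0,-0.055,0,0.0111,0],[0.0125,0,-0.0826,0,0.0167,0],[0.0157,0,-0.11,0,0.0222,0],[0.0184,0,-0.138,0,0.0278,0],[0.0184,0,-0.138,0,0.0278,0]], newtons=50)

```text
time: 7.65
tool_pos: [0.4596, -0.1796, 0.0357]
tool_rot: [-3.141, -0.087, 2.937]
contact_force: [-0.4, -1.0, -1.4]
opening: 0.0304
grip_force: 50.0
```

```bash
cat >> h.py <<'E'
def tp(tilt,draw=0,lift=0):
    piv=np.array([72,0,12.])*1e-3; g=np.array([-85,0,-15])*1e-3
    return pose(piv+R.from_euler('y',tilt,degrees=True).as_matrix()@(g-piv)+[-draw*1e-3,0,lift*1e-3],0,tilt)
E
python3 - <<'E'
from h import *
for t in (6,7,8,9,10,11): print(t,row(tp(5),tp(t)))
for d in (2,6,10,14,18,22): print(d,row(tp(11),tp(11,d,1)))
for l in (10,30,60,90): print(l,row(tp(11,22,1),tp(11,22,l)))
E
```

```text
6 [0.0045, 0.0, -0.0274, 0.0, 0.0056, 0.0]
7 [0.0085, 0.0, -0.055, 0.0, 0.0111, 0.0]
8 [0.012, 0.0, -0.0825, 0.0, 0.0167, 0.0]
9 [0.015, 0.0, -0.1102, 0.0, 0.0222, 0.0]
10 [0.0176, 0.0, -0.1379, 0.0, 0.0278, 0.0]
11 [0.0196, 0.0, -0.1656, 0.0, 0.0333, 0.0]
2 [0.0215, 0.0, -0.006, 0.0, 0.0, 0.0]
6 [0.0608, 0.0, 0.0016, 0.0, 0.0, 0.0]
10 [0.1001, 0.0, 0.0093, 0.0, 0.0, 0.0]
14 [0.1393, 0.0, 0.0169, 0.0, 0.0, 0.0]
18 [0.1786, 0.0, 0.0245, 0.0, 0.0, 0.0]
22 [0.2179, 0.0, 0.0322, 0.0, 0.0, 0.0]
10 [0.0172, 0.0, -0.0883, 0.0, 0.0, 0.0]
30 [0.0553, 0.0, -0.2847, 0.0, 0.0, 0.0]
60 [0.1126, 0.0, -0.5792, 0.0, 0.0, 0.0]
90 [0.1698, 0.0, -0.8736, 0.0, 0.0, 0.0]
```

Request:
move_arm(motion=[[0.0045,0,-0.0274,0,0.0056,0],[0.0085,0,-0.055,0,0.0111,0],[0.012,0,-0.0825,0,0.0167,0],[0.015,0,-0.11,0,0.0222,0],[0.0176,0,-0.138,0,0.0278,0],[0.0196,0,-0.1656,0,0.0333,0],[0.0196,0,-0.1656,0,0.0333,0]])

```text
time: 8.52
tool_pos: [0.459, -0.1795, 0.0523]
tool_rot: [-3.142, -0.192, 2.937]
contact_force: [1.1, -0.4, -0.9]
opening: 0.03
grip_force: 50.0
```

Request:
move_arm(motion=[[0.011,0,-0.007,0,0,0],[0.0215,0,-0.006,0,0,0],[0.041,0,-0.002,0,0,0],[0.0608,0,0.0016,0,0,0],[0.0608,0,0.0016,0,0,0]])

```text
time: 9.15
tool_pos: [0.4524, -0.1781, 0.0533]
tool_rot: [3.141, -0.192, 2.937]
contact_force: [-0.7, 0.1, -1.7]
opening: 0.0301
grip_force: 50.0
```

```bash
python3 - <<'E'
from h import *
a,_=cam("scene"); cv2.imwrite("pics/s5.png",cv2.resize(a["image"][130:230,190:320],(780,600),interpolation=cv2.INTER_CUBIC)[...,::-1])
E
```

```text
(no output)
```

View pics/s5.png

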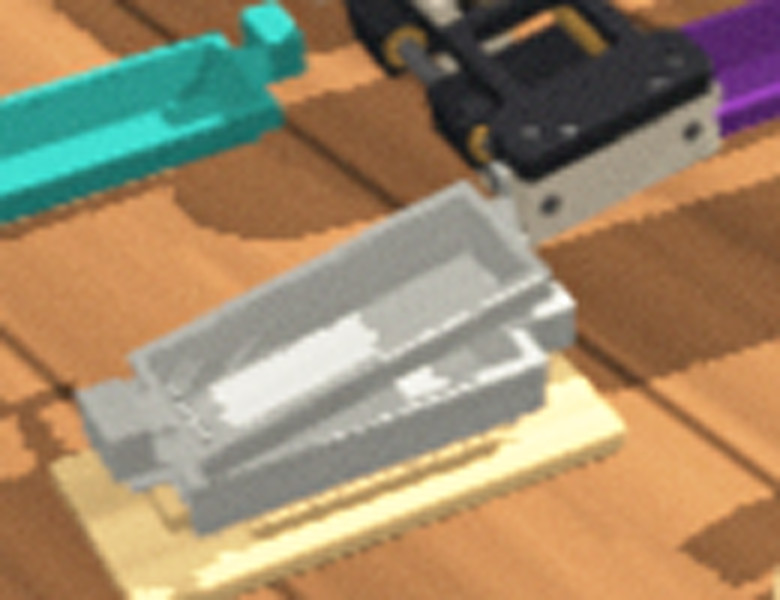

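The top tray alone is tilted (far hood at (115,420) still in place, the lower tray's near rim level at (520,350)). Forces are negligible; I'll draw on and lift.

Request:
move_arm(motion=[[0.02,0,0.004,0,0,0],[0.04,0,0.008,0,0,0],[0.06,0,0.011,0,0,0],[0.08,0,0.015,0,0,0],[0.1,0,0.019,0,0,0],[0.12,0,0.023,0,0,0],[0.14,0,0.027,0,0,0],[0.157,0,0.03,0,0,0],[0.157,0,0.03,0,0,0]])

```text
time: 10.32
tool_pos: [0.4369, -0.1748, 0.0533]
tool_rot: [3.141, -0.192, 2.937]
contact_force: [-0.1, 0.1, -2.0]
opening: 0.031
grip_force: 50.0
```

Request:
move_arm(motion=[[0.009,0,-0.045,0,0,0],[0.017,0,-0.088,0,0,0],[0.036,0,-0.187,0,0,0],[0.055,0,-0.285,0,0,0],[0.112,0,-0.58,0,0,0],[0.17,0,-0.87,0,0,0],[0.17,0,-0.87,0,0,0]])

```text
time: 11.2
tool_pos: [0.4383, -0.1756, 0.1442]
tool_rot: [-3.14, -0.187, 2.937]
contact_force: [0.3, -0.7, -2.5]
opening: 0.0303
grip_force: 50.0
```

```bash
python3 - <<'E'
from h import *
T=toolT()
c,P=cam("scene"); cv2.imwrite("pics/s6.png",c["image"][...,::-1])
c,P=cam("top"); m=(c["range_z"]>0)
ok=m&(P[...,2]>.02)&(P[...,2]<.07)&(np.hypot(P[...,0]-.5437,P[...,1]+.1965)<.11)
q=P[ok]; print("far hood",[np.round(x,4) for x in [np.median(q[(q[:,2]>.0635)],0)]],(q[:,2]>.0635).sum())
S=np.eye(4); g=np.eye(4); 
# place plan: tray centre on mat, yaw -23.5
def tcp(o,yaw,tilt,h): # tray origin o -> reported TCP
    Rr=(R.from_euler('z',yaw,degrees=True)*R.from_euler('y',tilt,degrees=True)).as_matrix()
    return pose(np.array(o)+Rr@np.array([-.085,0,-.0145]),yaw,tilt)
D=tcp([.5705,.230,.003+.075],-23.5,0,0); print(np.round(T[:3,3],4),np.round(D[:3,3],4)); print(row(T,D))
E
```

```text
far hood [array([nan, nan, nan])] 0
[ 0.4383 -0.1756  0.1442] [0.4925 0.2639 0.0635]
[0.2074, 4.4147, 0.8535, -0.0066, -0.0591, 0.0652]
  return _methods._mean(a, axis=axis, dtype=dtype,
  ret = um.true_divide(
```

View pics/s6.png

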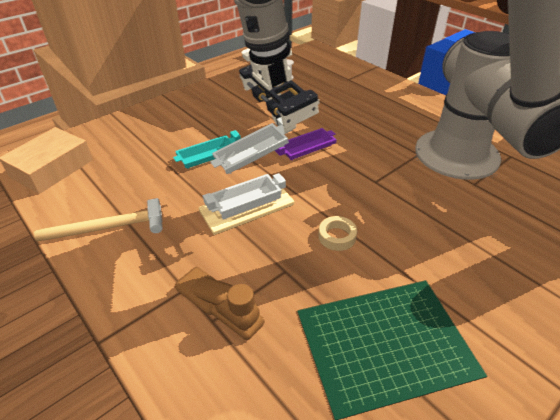

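The top tray is held above the stack at (252,150); both lower trays are still on the stand at (247,197). Leveling and carrying to the mat.

Request:
move_arm(motion=[[0,0,0,0,-0.015,0],[0,0,0,0,-0.03,0],[0,0.1,0,0,-0.045,0.005],[0,0.35,0,0,-0.0595,0.01],[0,0.65,0,0,-0.0595,0.015],[0,1,0,0,-0.0595,0.02]])

```text
time: 12.05
tool_pos: [0.4563, -0.076, 0.1407]
tool_rot: [-3.136, -0.007, 2.873]
contact_force: [0.2, 0.3, -1.8]
opening: 0.0305
grip_force: 50.0
```

Request:
move_arm(motion=[[0,0.33,0,0,0,0.006],[0,0.66,0,0,0,0.012],[0,1,0,0,0,0.018]])

```text
time: 12.42
tool_pos: [0.4828, 0.0206, 0.1399]
tool_rot: [-3.135, -0.007, 2.817]
contact_force: [0.5, 0.3, -1.6]
opening: 0.0304
grip_force: 50.0
```

Request:
move_arm(motion=[[0,0.33,0,0,0,0.006],[0,0.66,0,0,0,0.012],[0,1,0,0,0,0.018]])

```text
time: 12.8
tool_pos: [0.5147, 0.1153, 0.1391]
tool_rot: [-3.134, -0.007, 2.761]
contact_force: [0.3, -1.1, -2.5]
opening: 0.0305
grip_force: 50.0
```

```bash
cat >> h.py <<'E'
def tcp(o,yaw,tilt=0):
    Rr=(R.from_euler('z',yaw,degrees=True)*R.from_euler('y',tilt,degrees=True)).as_matrix()
    return pose(np.array(o)+Rr@np.array([-.085,0,-.0145]),yaw,tilt)
E
python3 - <<'E'
from h import *
T=toolT(); print(T[:3,3],row(T,tcp([.5705,.230,.078],-23.5)))
E
```

```text
[0.51466375 0.11528107 0.13906181] [0.7526, 1.3034, 0.7505, -0.0026, -0.0022, 0.0093]
```

Request:
move_arm(motion=[[0.25,0.33,0,-0.0026,-0.0022,0.005],[0.5,0.66,0,-0.0026,-0.0022,0.0093],[0.75,1,0,-0.0026,-0.0022,0.0093]])

```text
time: 13.18
tool_pos: [0.4815, 0.2359, 0.1387]
tool_rot: [-3.141, 0.0, 2.732]
contact_force: [-0.3, -0.4, -1.0]
opening: 0.0301
grip_force: 50.0
```

Request:
move_arm(motion=[[0,0.15,0.1,0,0,0],[0,0.3,0.3,0,0,0],[0,0.3,0.45,0,0,0],[0,0.3,0.45,0,0,0],[0,0.3,0.45,0,0,0]])

```text
time: 13.8
tool_pos: [0.4953, 0.2618, 0.0956]
tool_rot: [3.14, 0.003, 2.731]
contact_force: [0.7, 0.6, -0.6]
opening: 0.0304
grip_force: 50.0
```

```bash
python3 - <<'E'
from h import *
T=toolT(); print(T[:3,3],robot.observe()["tool_rot"],row(T,tcp([.5705,.230,.003],-23.5)))
c,P=cam("top"); z=P[...,2]
o=np.array([.5705,.23]); a=np.radians(-23.5); ex=np.array([np.cos(a),np.sin(a)]); ey=np.array([-ex[1],ex[0]])
L=np.stack([(P[...,:2]-o)@ex,(P[...,:2]-o)@ey],-1)*1000
m=(c["range_z"]>0)&(abs(L[...,0])<110)&(abs(L[...,1])<45)&(z>.012)
for x0 in range(-60,95,15):
    k=m&(abs(L[...,0]-x0)<7); 
    f=k&(abs(L[...,1])<15)&1; 
    r=k&(abs(abs(L[...,1])-31)<4)
    print(x0,k.sum(),"mid z",np.round(np.median(z[f>0])*1e3,1) if f.any() else None,"rim95",np.round(np.percentile(z[k],95)*1e3,1) if k.any() else None, "y",np.round([L[k][:,1].min(),L[k][:,1].max()],0) if k.any() else None)
cv2.imwrite("pics/t7.png",cv2.resize(c["image"][110:280,100:270],(600,600))[...,::-1])
E
```

```text
[0.49527881 0.26180808 0.09562127] [3.14010122e+00 3.04897633e-03 2.73125477e+00] [0.0366, 0.0066, 1.0711, 0.0005, 0.001, -0.0001]
-60 853 mid z 491.3 rim95 496.2 y [-45.  34.]
-45 876 mid z 472.8 rim95 498.7 y [-45.  44.]
-30 601 mid z 111.6 rim95 495.7 y [-45.  32.]
-15 453 mid z 111.3 rim95 481.5 y [-40.  32.]
0 194 mid z 111.1 rim95 133.7 y [-35.  33.]
15 194 mid z 110.7 rim95 133.0 y [-34.  33.]
30 192 mid z 110.6 rim95 133.3 y [-34.  32.]
45 189 mid z 110.0 rim95 133.3 y [-35.  33.]
60 194 mid z 111.3 rim95 133.4 y [-34.  33.]
75 134 mid z 131.8 rim95 134.2 y [-34.  33.]
90 25 mid z 133.3 rim95 134.9 y [-11.  11.]
```

View pics/t7.png

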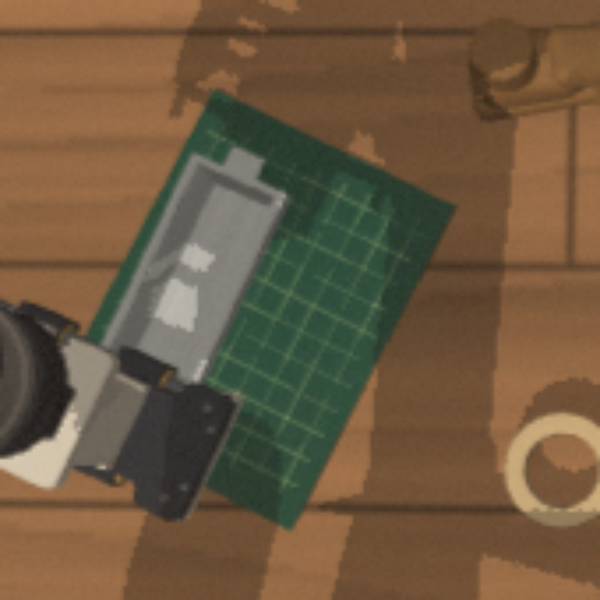

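The tray hangs level over the mat (rim 133 mm at all stations along it) and aligned with its long side. It appears shifted left in the image because of its height. Lowering softly.

Request:
move_arm(motion=[[0.03,0,0.25,0,0,0],[0.036,0.006,0.5,0,0,0],[0.036,0.006,0.75,0,0,0],[0.036,0.006,0.9,0,0,0],[0.036,0.006,0.98,0,0,0],[0.036,0.006,1,0,0,0],[0.036,0.006,1,0,0,0],[0.036,0.006,1,0,0,0],[0.036,0.006,1,0,0,0]])

```text
time: 14.98
tool_pos: [0.4925, 0.2647, -0.0042]
tool_rot: [3.139, 0.004, 2.732]
contact_force: [0.4, 0.7, -1.2]
opening: 0.0305
grip_force: 50.0
```

```bash
python3 - <<'E'
from h import *
print(toolT()[:3,3],robot.observe()["contact_force"])
c,P=cam("top"); z=P[...,2]
o=np.array([.5705,.23]); a=np.radians(-23.5); ex=np.array([np.cos(a),np.sin(a)]); ey=np.array([-ex[1],ex[0]])
L=np.stack([(P[...,:2]-o)@ex,(P[...,:2]-o)@ey],-1)*1000
m=(c["range_z"]>0)&(abs(L[...,0])<110)&(abs(L[...,1])<45)&(z>.012)
for x0 in (-15,0,30,60,88):
    k=m&(abs(L[...,0]-x0)<8)&(z<.05); print(x0,np.round(np.percentile(z[k],90)*1e3,1), np.round([L[k][:,1].min(),L[k][:,1].max(),L[k][:,0].max()],0))
E
```

```text
[ 0.49254954  0.26465437 -0.00415413] [ 0.39612958  0.7309384  -1.19870148]
-15 33.5 [-33.  33.  -7.]
0 33.9 [-33.  34.   8.]
30 32.9 [-32.  34.  38.]
60 33.7 [-32.  34.  68.]
88 34.4 [-9. 11. 85.]
```

Request:
move_arm(motion=[[0,0,0.015,0,0,0],[0,0,0.03,0,0,0],[0,0,0.04,0,0,0],[0,0,0.05,0,0,0],[0,0,0.055,0,0,0],[0,0,0.055,0,0,0]])

```text
time: 15.78
tool_pos: [0.4923, 0.2645, -0.0101]
tool_rot: [3.14, 0.003, 2.732]
contact_force: [-0.4, 0.2, -2.6]
opening: 0.0307
grip_force: 50.0
```

Request:
move_arm(motion=[[0,0,0.004,0,0,0],[0,0,0.008,0,0,0],[0,0,0.008,0,0,0],[0,0,0.008,0,0,0]])

```text
time: 16.27
tool_pos: [0.4923, 0.2645, -0.0109]
tool_rot: [3.14, 0.003, 2.732]
contact_force: [0.6, -0.6, -2.2]
opening: 0.0307
grip_force: 50.0
```

Request:
move_arm(motion=[[0,0,0.004,0,0,0],[0,0,0.008,0,0,0],[0,0,0.008,0,0,0],[0,0,0.008,0,0,0]])

```text
time: 16.77
tool_pos: [0.4923, 0.2646, -0.0111]
tool_rot: [3.14, 0.003, 2.732]
contact_force: [-2.9, -0.0, 4.9]
opening: 0.0306
grip_force: 50.0
```

Request:
move_arm(motion=[[0,0,0.004,0,0,0],[0,0,0.008,0,0,0],[0,0,0.008,0,0,0],[0,0,0.008,0,0,0]])

```text
time: 17.27
tool_pos: [0.4922, 0.2647, -0.0113]
tool_rot: [3.14, 0.003, 2.732]
contact_force: [-4.0, -1.1, 9.8]
opening: 0.0307
grip_force: 50.0
```

Contact is felt (about 7 to 12 N). Backing off the last half millimetre, then opening gently.

Request:
move_arm(motion=[[0,0,-0.007,0,0,0],[0,0,-0.007,0,0,0],[0,0,-0.007,0,0,0]], newtons=5)

```text
time: 17.65
tool_pos: [0.4924, 0.2647, -0.0112]
tool_rot: [3.14, 0.003, 2.732]
contact_force: [-2.8, 0.6, 7.1]
opening: 0.0312
grip_force: 5.0
```

Request:
move_arm(motion=[[0,0,0,0,0,0],[0,0,0,0,0,0],[0,0,0,0,0,0],[0,0,0,0,0,0]], fingers=0.1)

```text
time: 18.15
tool_pos: [0.4923, 0.2645, -0.0119]
tool_rot: [3.14, 0.003, 2.732]
contact_force: [-0.2, -0.8, 0.5]
opening: 0.0503
grip_force: 0.0
```

Request:
move_arm(motion=[[0,0,-0.1,0,0,0],[0,0,-0.2,0,0,0],[0,0,-0.5,0,0,0],[0,0,-1,0,0,0],[0,0,-1,0,0,0]])

```text
time: 18.77
tool_pos: [0.4948, 0.2656, 0.0931]
tool_rot: [3.134, 0.01, 2.732]
contact_force: [0.1, 0.0, -0.7]
opening: 0.0503
grip_force: 0.0
```

Request:
move_arm(motion=[[0.3,0.2,-0.3,0,0,0],[0.6,0.5,-0.5,0,0,0],[0.8,1,-0.5,0,0,0],[0.8,1,-0.5,0,0,0]])

```text
time: 19.27
tool_pos: [0.4574, 0.3911, 0.1379]
tool_rot: [3.139, 0.003, 2.736]
contact_force: [0.2, -0.2, -0.3]
opening: 0.0506
grip_force: 0.0
```

```bash
python3 - <<'E'
from h import *
c,P=cam("top"); z=P[...,2]; ok=(c["range_z"]>0)
print(robot.observe()["time"],toolT()[:3,3])
def rect(m,n):
    r=cv2.minAreaRect(P[m][:,:2].astype(np.float32)*1000); print(n,m.sum(),np.round(r[0],1),np.round(r[1],1),round(r[2],1),np.round(np.percentile(z[m],[50,95]),4))
a=np.radians(-23.5); ex=np.array([np.cos(a),np.sin(a)]); L=(P[...,:2]-[.5705,.23])@np.c_[ex,[-ex[1],ex[0]]]*1000
near=ok&(abs(L[...,0])<120)&(abs(L[...,1])<50)
rect(near&(z>.012)&(z<.06),"tray on mat"); 
for s in(-70,0,70,): 
    k=near&(abs(L[...,0]-s)<5)&(z<.06);print(s,np.percentile(z[k],92))
st=ok&(np.hypot(P[...,0]-.5437,P[...,1]+.1965)<.12)
rect(st&(z>.03)&(z<.09),"stack"); rect(st&(z>.006)&(z<.02),"stand"); rect(st&(z>.058)&(z<.08),"hood2"); rect(st&(z>.049)&(z<.058),"bottom hood/")
for nm,(r0,r1,c0,c1) in dict(last=(105,148,225,312),tape=(220,265,236,282)).items():
    mm=np.zeros_like(ok); mm[r0:r1,c0:c1]=1; rect(mm&ok&(z>.015)&(z<.2),nm)
s,_=cam("scene"); cv2.imwrite("pics/f.png",np.hstack([c["image"][100:300,90:380],cv2.resize(s["image"],(266,200))])[...,::-1])
E
```

```text
19.325 [0.4574199  0.38912312 0.13754881]
tray on mat 905 [566.8 232.4] [ 68.1 179. ] 66.6 [0.0253 0.0444]
-70 0.02787422054067433
0 0.026094762314630756
70 0.027874326288288162
stack 1059 [ 543.8 -196.4] [ 66.3 186. ] 78.3 [0.0465 0.0647]
stand 965 [ 543.4 -196.3] [ 90.1 199.4] 78.2 [0.0112 0.0143]
hood2 95 [ 627.  -213.8] [31.4 16.1] 78.1 [0.065  0.0677]
bottom hood/ 168 [ 540.  -195.1] [ 65.  177.8] 78.4 [0.0519 0.0558]
last 1693 [743.1 -17.4] [ 61.2 183.8] 9.4 [0.0424 0.0895]
tape 492 [454.9   3.5] [77.9 78.9] 45.5 [0.0243 0.0271]
```

View pics/f.png

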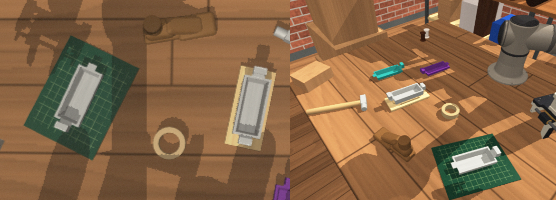

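The tray lies flat on the mat at (77,95), upright (rim 27 mm). The stack at (252,108), the last and the tape are unmoved, and the arm is clear.

```bash
python3 -c "
from cell import robot; print(robot.hand_in())"
```

```text
the job is handed in; nothing more can be done
None
```

The top steel tray was freed without force and set down softly, upright and flat with both ends on the green mat; the two lower trays, the shoe last and the tape roll show no movement beyond measuring error, and the job was handed in at about 19 s.

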